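# Make up a filing kit and a candling kit at the amber bench

### The job

Make up two kits from the loose things in the middle of the table. Filing kit, in the wooden tray with three compartments: the needle file in the long slot, the flat dark stone in the larger of the two short compartments and the loupe in the smaller one. Candling kit, in the wooden tray with two compartments: the torch standing upright in the square compartment and the thick amber pebble in the oblong one; each thing must rest on the floor of its compartment, clear of the walls' tops, and the steel cone and the marker pen stay where they are.

Things in the scene. Friction and masses are not known exactly. Their poses are not given: they have to be found in the camera images.
- three_tray: Tray with a light wooden floor and dark wooden walls, three compartments, 195 (x) x 133 (y) mm, fixed to the table. Origin: centre of its underside; z up. Floor 3 mm thick, walls 3 mm thick, their tops 11 mm above the table. Long slot 189 (x) x 52 (y) mm, centred at y = +37.5 mm, x = 0. Larger short compartment 106 (x) x 72 (y) mm, centred at x = -41.5, y = -27.5 mm. Smaller short compartment 80 x 72 mm, centred at x = +54.5, y = -27.5 mm.
- two_tray: Tray of the same woods with two compartments, 153 (x) x 66 (y) mm, fixed to the table. Origin: centre of its underside; z up. Floor 3 mm, walls 3 mm thick, tops 11 mm above the table. Oblong compartment 84 (x) x 60 (y) mm centred at x = -31.5, y = 0 mm; square compartment 60 x 60 mm centred at x = +43.5, y = 0 mm.
- needle_file: Needle file, brown eight-sided wooden handle and thin steel blade, 153 mm long along its y axis, lying flat, 34 g. Origin: middle of its length, on its underside. The handle, 12 mm wide and 11 mm high, runs from y = +6 to +77 mm; the blade, up to 3 mm wide, from there to y = -76 mm. It balances at about y = +38 mm: grip the handle there, across x. Either end may point either way in the slot.
- flat_stone: Flat dark olive-brown amber stone, 36 (x) x 56 (y) x 15 (high) mm, 20 g. Origin: centre of its underside, z up. Grip across x.
- pebble: Thick, rounded orange-brown amber pebble, 27 (x) x 40 (y) x 30 (high) mm, 20 g. Origin: centre of its underside, z up. Grip across x at about half height.
- loupe: Folded jeweller's loupe, black drop-shaped cover plates round a silver barrel, 29 (x) x 39 (y) x 16 (high) mm, 38 g, lying flat. Origin: centre of its underside, z up. Grip across x.
- torch: Grey pocket torch standing upright on its tail cap, round, 30 mm across the body (33 mm over the head, above 84 mm), 106 mm high, 140 g (may vary by a fifth). Origin: centre of its underside, z up along the torch.
- steel_cone: Bystander, to be left alone: pale steel cone cap with a dark top, 49 mm across, 76 mm high, loose on the table. Origin: centre of its underside.
- marker: Bystander, to be left alone: black and white marker pen, 135 mm long along its y axis, 17 mm thick, loose on the table near the file. Origin: centre of its underside.
There are look-alikes about, which are no part of the job. Leave any blue or turquoise look-alike of the flat_stone alone.

How it is judged:
By the outcome, as a careful person would: the job done as asked, in the order asked, and still so for the second after the job is handed in, with the robot touching nothing.
It also fails if it takes over 128 s, if anything falls off the work surface, if the arm or the gripper's body presses on something with over 40 N, if the wrist force passes 120 N, or if a joint passes its speed limit or range.

### The arm

A 6-joint arm with a two-finger parallel gripper is mounted at the origin on a cart in front of the work surface, level with it; the furniture and walls round the work are solid. World frame = base frame: x ahead of the robot, y to its left, z up, the work surface at z = 0. Lengths are in m, angles in degrees, forces in N, time in s.
With the tool pointing down it reaches from about 0.325 to 0.85 m from the base axis. Payload 15.5 kg.
Tool frame: the origin (TCP) lies midway between the tips of the shut fingers; the grasp point (between the pads) lies 19 mm behind it; z points along the fingers, y is the line along which they close (so a half turn about z gives the same grasp; the last joint's range is limited). The gripper opens to 91 mm and grips with 3 to 60 N. Pads are 32 mm wide; open, the fingers measure 118 mm over their backs; the gripper's body (76 mm by 178 mm) begins 60 mm behind the grasp point.
Start: joints at [-81.503, 28.281, 77.091, -0, 74.628, -5.472], TCP at [0.151, -0.607, 0.214] pointing down, gripper open.
Joint ranges: [-166.48, 166.48], [-47.26, 123.95], [12.59, 153.08], [-70.14, 250.14], [6.76, 159.57], [-176.63, 176.63]. Speed limits (degrees/s): [108.29, 108.29, 147.25, 172.46, 172.46, 172.46].

### API

Orientations are given as a 3x3 rotation matrix whose columns are the frame's x, y, z axes.
In Python, from bench import ctrl gives the robot as it stands. The module is installed in compiled form; this text tells all that it offers. Calls block until the motion is done:
- ctrl.goto(position, orientation): joint-space move of the TCP to a pose.
- ctrl.move_l(position, vel=0.15, ori=None, contact_N=None): straight line of the TCP; ori=None keeps the orientation; vel is the mean speed in m/s. With contact_N (N) it stops when the force on the tool has changed by that much, and returns True; else False.
- ctrl.movej(angles): joint-space move.
- ctrl.command_gripper(opening): opening from 0.0 (shut) to 1.0 (fully open); the grip force is fixed at half the most; returns when the fingers have stopped.
- ctrl.sleep(seconds).
- ctrl.ik(position, orientation): joint angles nearest the present ones, or None.
- ctrl.read_camera(name): name is "side" or "top"; returns the picture (480x640x3 uint8, blue, green, red); there is no depth.
- ctrl.camera_params(name): a dict with "fx", "fy", "cx", "cy" (pixels), "pose" (4x4, takes a point from camera to world coordinates). Camera axes: x right, y up, looking along -z (the intrinsics and any distortion apply to the point x, -y, -z); pixel columns grow to the right and rows downward; lengths in m; the calibration is good to about 2 mm. A picture is of the moment at which its call begins. camera_params takes no time and is no camera call.
A pose or a line that the arm cannot do raises ctrl.MotionError and nothing moves.
- ctrl.sign_off(): hands the job in; it is judged then, once.
Readings, each from a call of its own:
- ctrl.current_t(): time.
- ctrl.current_q(): joint angles.
- ctrl.current_dq(): joint speeds.
- ctrl.current_effort(): joint torques, N m.
- ctrl.current_tool_pos(): TCP position.
- ctrl.current_eef_rot(): TCP orientation.
- ctrl.current_contact_force(): force on the tool from outside, world axes, zero at the start.
- ctrl.current_wrist_torque(): the same for the moment, N m.
- ctrl.current_grip_width(): opening from 0.0 (shut) to 1.0 (fully open).
- ctrl.current_grasp_force(): force on a finger pad.
Only numpy, scipy, OpenCV 4.12 (cv2) and the standard library are available. Lean on these libraries where they do the work, as an engineer would, in place of code of your own. Each camera call takes 0.05 s, during which the arm holds its last target. There are 200 camera calls.

## Working session

There is one attempt and no reset: what is moved stays moved. The work goes in short steps, each a Python script; the robot and the scene stay as the last script left them, time stands still between calls to the robot, and variables do not carry over. Pictures are saved under pics/ and viewed, at most 14 in all, crops included, and the job is handed in when it is done.

```bash
mkdir -p pics; ls
python3 - <<'E'
from bench import ctrl
import cv2,numpy as np
np.set_printoptions(precision=4,suppress=True)
for n in("side","top"):
    im=ctrl.read_camera(n);cv2.imwrite(f"pics/{n}0.png",im)
    print(n,ctrl.camera_params(n))
print(ctrl.current_t(),ctrl.current_eef_rot())
E
```

```text
pics
side {'fx': 544.5550467430008, 'fy': 544.5550467430008, 'cx': 324.13083882560494, 'cy': 242.1680436621818, 'pose': array([[-0.9993, -0.0139,  0.0357,  0.5879],
       [ 0.0365, -0.6253,  0.7795,  0.9141],
       [ 0.0115,  0.7803,  0.6254,  0.7847],
       [ 0.    ,  0.    ,  0.    ,  1.    ]])}
top {'fx': 463.97187701893404, 'fy': 463.97187701893404, 'cx': 319.04721742562845, 'cy': 240.8062950221009, 'pose': array([[ 0.0008,  0.9976, -0.0687,  0.506 ],
       [-0.9998, -0.0006, -0.0212, -0.0069],
       [-0.0212,  0.0687,  0.9974,  0.9238],
       [ 0.    ,  0.    ,  0.    ,  1.    ]])}
0.1 [[ 0.9704  0.2414 -0.0001]
 [ 0.2414 -0.9704  0.001 ]
 [ 0.0001 -0.001  -1.    ]]
```

View pics/top0.png

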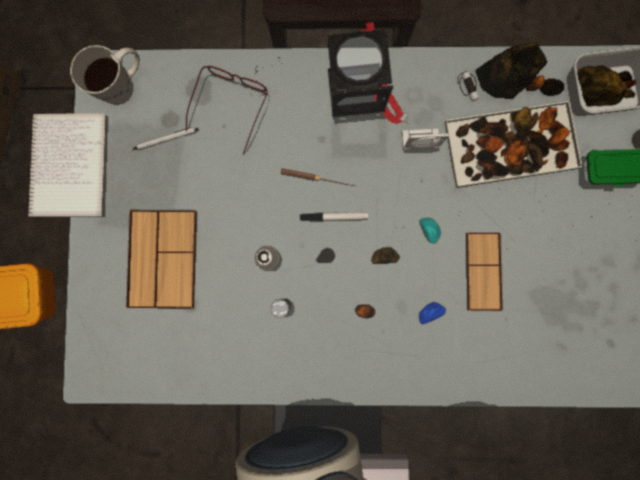

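View pics/side0.png

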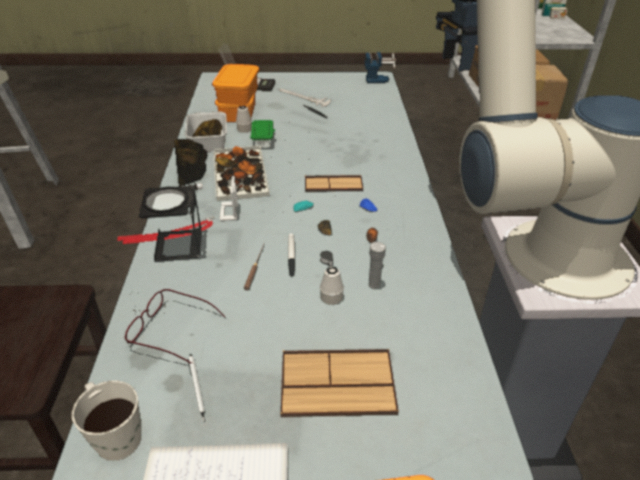

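Top view:
- File at (281–354, 172–185), handle to the left; marker at (334, 217).
- Cone at (264, 257), loupe at (326, 256) and torch at (282, 309).
- Three_tray at (127–196, 210–308), with the long slot on the left and the larger short compartment at lower right. Two_tray at (467–501, 233–310), with the square compartment on top.

Candidates:
- Stone: (386, 256) olive-brown fits. (430, 230) turquoise and (431, 313) blue are look-alikes to leave alone.
- Pebble: (365, 311) orange-brown fits. The pieces in the white tray around (520, 140) are not loose in the middle of the table.

Next I'll measure by masks in both views and make an enlarged crop.

```bash
cat > vis.py <<'E'
from bench import ctrl
import cv2,numpy as np
np.set_printoptions(precision=4,suppress=True)
P={n:ctrl.camera_params(n) for n in("side","top")}
def ray(n,uv):
    p=P[n];uv=np.atleast_2d(np.asarray(uv,float))
    d=np.c_[(uv[:,0]-p["cx"])/p["fx"],-(uv[:,1]-p["cy"])/p["fy"],-np.ones(len(uv))]@p["pose"][:3,:3].T
    return p["pose"][:3,3],d
def onplane(n,uv,z):
    o,d=ray(n,uv);return (o+d*((z-o[2])/d[:,2])[:,None])[:,:2]
def proj(n,X):
    p=P[n];c=np.linalg.inv(p["pose"])@np.r_[X,1]
    return np.array([p["cx"]-p["fx"]*c[0]/c[2],p["cy"]+p["fy"]*c[1]/c[2]])
def tri(a,b):
    (o1,d1),(o2,d2)=ray("top",a),ray("side",b);d1,d2=d1[0],d2[0]
    s=np.linalg.lstsq(np.c_[d1,-d2],o2-o1,rcond=None)[0]
    A,B=o1+s[0]*d1,o2+s[1]*d2
    return (A+B)/2,np.linalg.norm(A-B)
def blob(im,roi,th=22):
    """largest blob differing from the roi's median colour -> contour in full-image pixels, 4x subsampled"""
    x,y,w,h=roi
    c=cv2.resize(im[y:y+h,x:x+w],None,fx=4,fy=4,interpolation=cv2.INTER_CUBIC)
    L=cv2.cvtColor(c,cv2.COLOR_BGR2LAB).astype(float)
    d=np.linalg.norm((L-np.median(L.reshape(-1,3),axis=0)),axis=2)
    cs,_=cv2.findContours((d>th).astype(np.uint8),cv2.RETR_EXTERNAL,cv2.CHAIN_APPROX_NONE)
    k=max(cs,key=cv2.contourArea)[:,0,:].astype(float)
    return (k+.5)/4-.5+[x,y]
def rect(pts):
    """min-area rect in mm world -> centre, (short,long) mm, direction of the long axis deg"""
    (c,s,a)=cv2.minAreaRect((pts*1000).astype(np.float32))
    if s[0]<s[1]: s=s[::-1];a+=90
    return np.array(c)/1000,(s[1],s[0]),(a+90)%180-90
def cen(k):
    m=cv2.moments(k.astype(np.float32));return np.array([m["m10"],m["m01"]])/m["m00"]
ROI=dict(top=dict(needle_file=(272,160,90,34),marker=(292,206,84,22),flat_stone=(365,240,42,34),loupe=(309,240,34,32),pebble=(348,296,36,30),torch=(262,290,42,38),cone=(244,238,42,40),three_tray=(115,198,95,125),two_tray=(455,222,58,100)),
 side=dict(needle_file=(236,238,36,56),marker=(282,226,20,54),flat_stone=(312,214,26,26),loupe=(315,246,24,20),pebble=(360,222,25,22),torch=(362,240,30,54),cone=(312,262,38,48)))
H=dict(needle_file=.006,marker=.008,flat_stone=.006,loupe=.008,pebble=.015,torch=.106,cone=.0,three_tray=.011,two_tray=.011)
E
cat > m1.py <<'E'
from vis import *
im={n:cv2.imread(f"pics/{n}0.png") for n in P}
for o,r in ROI["top"].items():
    k=blob(im["top"],r);c,s,a=rect(onplane("top",k,H[o]));cc=onplane("top",[cen(k)],H[o])[0]
    print(o,"rect",c,"size %.1f %.1f"%s,"ang %.1f"%a,"cen",cc,end=" ")
    if o in ROI["side"]:
        X,g=tri(cen(k),cen(blob(im["side"],ROI["side"][o])));print("tri",X,"gap %.4f"%g,end="")
    print()
a=cv2.resize(im["top"][160:325,265:445],None,fx=3.3,fy=3.3,interpolation=cv2.INTER_CUBIC)
for o,r in ROI["top"].items():
    k=((blob(im["top"],r)-[265,160])*3.3).astype(int);cv2.polylines(a,[k.reshape(-1,1,2)],True,(255,0,255),1)
cv2.imwrite("pics/crop1.png",a)
b=cv2.resize(im["side"][185:310,230:400],None,fx=4,fy=4,interpolation=cv2.INTER_CUBIC)
for o,r in ROI["side"].items():
    k=((blob(im["side"],r)-[230,185])*4).astype(int);cv2.polylines(b,[k.reshape(-1,1,2)],True,(255,0,255),1)
cv2.imwrite("pics/crop2.png",b)
E
python3 m1.py
```

```text
needle_file rect [0.6964 0.0225] size 15.7 140.4 ang 78.4 cen [0.7003 0.0413] tri [0.7004 0.0414 0.0046] gap 0.0004
marker rect [ 0.617  -0.0147] size 20.5 134.9 ang 89.9 cen [0.6152 0.0098] tri [ 0.6167  0.0099 -0.0025] gap 0.0004
flat_stone rect [ 0.5411 -0.1172] size 35.5 58.9 ang -87.4 cen [ 0.5395 -0.1171] tri [ 0.5396 -0.1176  0.002 ] gap 0.0001
loupe rect [0.541  0.0006] size 32.1 39.5 ang -90.0 cen [ 0.5395 -0.0006] tri [ 0.54   -0.0006  0.0068] gap 0.0008
pebble rect [ 0.4321 -0.0759] size 29.3 41.2 ang -89.9 cen [ 0.4325 -0.0762] tri [ 0.4322 -0.0767  0.0093] gap 0.0003
torch rect [0.448  0.0673] size 25.1 37.0 ang 24.4 cen [0.4469 0.0641] tri [0.4411 0.0704 0.0343] gap 0.0011
cone rect [0.5345 0.1144] size 50.5 56.5 ang 63.5 cen [0.5346 0.1147] tri [0.5336 0.1132 0.0121] gap 0.0013
three_tray rect [0.5433 0.3383] size 168.8 224.8 ang -0.2 cen [0.5414 0.3296] 
two_tray rect [ 0.5097 -0.3079] size 72.1 154.2 ang 0.1 cen [ 0.509  -0.3082]
```

View pics/crop1.png

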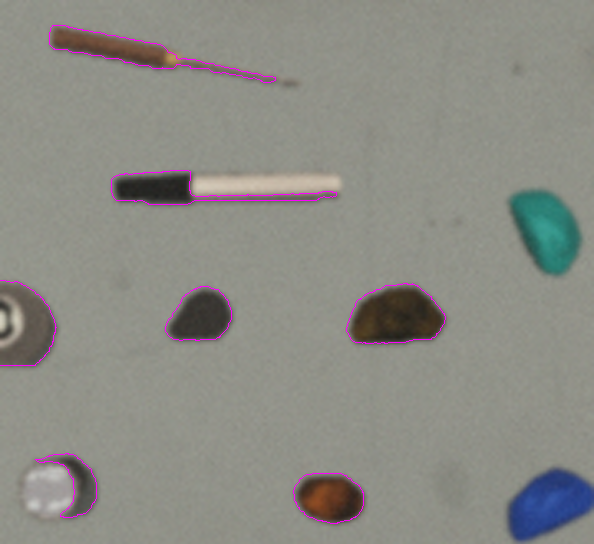

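View pics/crop2.png

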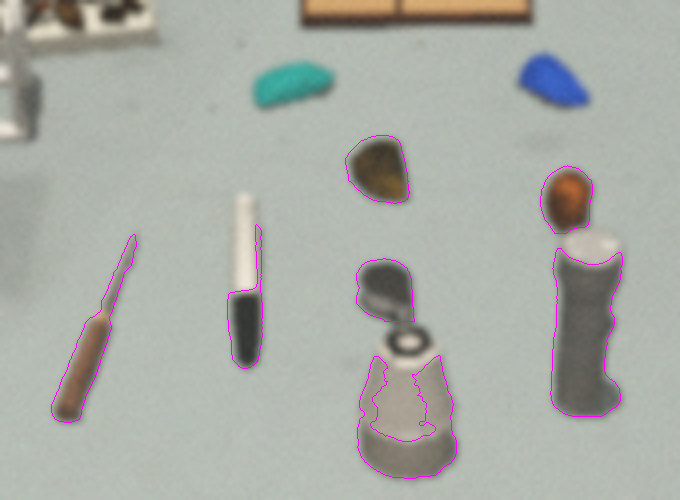

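crop1 shows the masks outlining the file, loupe (200, 315), olive-brown stone (397, 315) and orange-brown pebble (330, 497). That confirms the stone and pebble as the ones meant; the turquoise (547, 232) and blue (550, 505) ones are left. crop2 agrees, with the torch standing at (590, 330) and its bright head at (590, 245). I still need a torch-head mask, the file handle, the loupe axis and the tray floors.

```bash
cat > m2.py <<'E'
from vis import *
im={n:cv2.imread(f"pics/{n}0.png") for n in P}
def mask(n,roi,f):
    x,y,w,h=roi;c=cv2.resize(im[n][y:y+h,x:x+w],None,fx=4,fy=4,interpolation=cv2.INTER_CUBIC)
    cs,_=cv2.findContours(f(c).astype(np.uint8),cv2.RETR_EXTERNAL,cv2.CHAIN_APPROX_NONE)
    return [(k[:,0,:]+.5)/4-.5+[x,y] for k in sorted(cs,key=cv2.contourArea)[::-1] if cv2.contourArea(k)>100]
bri=lambda c:c.min(2)>np.median(c.min(2))+25
def wood(c): h=cv2.cvtColor(c,cv2.COLOR_BGR2HSV);return (h[...,0]<25)&(h[...,1]>70)&(h[...,2]>110)
def brown(c): h=cv2.cvtColor(c,cv2.COLOR_BGR2HSV);return ((h[...,0]<22)&(h[...,1]>70))
t=mask("top",(262,290,42,38),bri)[0];s=mask("side",(362,236,30,30),bri)[0]
print("torch head",tri(cen(t),cen(s)),rect(onplane("top",t,.106)),cen(t),cen(s))
k=blob(im["side"],ROI["side"]["torch"]);i=k[:,1].argmax();print("torch bottom side px",k[i],onplane("side",[k[i]],0))
ht=mask("top",(272,160,90,34),brown)[0];hs=mask("side",ROI["side"]["needle_file"],brown)[0]
print("handle",rect(onplane("top",ht,.006)),tri(cen(ht),cen(hs)))
k=onplane("top",blob(im["top"],ROI["top"]["loupe"]),.008)*1000
for a in range(-40,45,10):
    R=np.array([np.cos(np.radians(a)),np.sin(np.radians(a))]);u=k@R;v=k@[-R[1],R[0]]
    print("loupe grip dir",a,"w %.1f l %.1f"%(np.ptp(u),np.ptp(v)),end="; ")
print()
for nm,rt,rs in(("three",(120,200,85,118),(270,340,140,85)),("two",(458,225,50,95),(298,170,74,28))):
    T=mask("top",rt,wood);S=mask("side",rs,wood)
    for q in T: print(nm,"top px",cen(q),rect(onplane("top",q,.003)))
    for q in S: print(nm,"side px",cen(q),rect(onplane("side",q,.003)))
E
python3 m2.py
```

```text
Traceback (most recent call last):
  File "m2.py", line 10, in <module>
    t=mask("top",(262,290,42,38),bri)[0];s=mask("side",(362,236,30,30),bri)[0]
                                           ~~~~~~~~~~~~~~~~~~~~~~~~~~~~~~~~^^^
IndexError: list index out of range
```

```bash
sed -i 's/;s=mask("side",(362,236,30,30),bri)\[0\]/;s=np.array([[371,246],[377.5,243],[384,246],[377.5,249.5]],float)/' m2.py; python3 m2.py
```

```text
torch head (array([0.4478, 0.0808, 0.1041]), np.float64(0.008367602725908271)) (array([0.4522, 0.0811]), (7.4029645919799805, 19.772092819213867), -89.87815803289413) [279.3356 303.5329] [377.5    246.1667]
torch bottom side px [373.125 289.125] [[0.4467 0.0946]]
handle (array([0.703 , 0.0506]), (10.771418571472168, 79.85566711425781), 78.93685913085938) (array([0.7038, 0.0514, 0.0034]), np.float64(0.00015822407633449493))
loupe grip dir -40 w 40.1 l 32.5; loupe grip dir -30 w 39.0 l 33.1; loupe grip dir -20 w 36.9 l 35.8; loupe grip dir -10 w 34.7 l 38.2; loupe grip dir 0 w 32.1 l 39.5; loupe grip dir 10 w 32.7 l 41.0; loupe grip dir 20 w 32.8 l 41.5; loupe grip dir 30 w 32.4 l 41.5; loupe grip dir 40 w 32.6 l 41.1; 
three top px [175.085  259.0622] (array([0.5339, 0.3007]), (72.04366302490234, 190.54127502441406), -0.4119110107421875)
three top px [142.7397 258.7596] (array([0.5345, 0.3657]), (51.26203155517578, 191.1717071533203), -0.415313720703125)
three side px [336.5198 368.545 ] (array([0.5341, 0.2984]), (71.61941528320312, 193.9669647216797), -0.3160858154296875)
three side px [338.045  399.2087] (array([0.5348, 0.3636]), (52.42826461791992, 194.8758087158203), -0.10030364990234375)
two top px [483.5766 271.3914] (array([ 0.5088, -0.3108]), (60.87766647338867, 151.59280395507812), -0.5992279052734375)
two side px [333.4459 182.6169] (array([ 0.5094, -0.3139]), (59.44694137573242, 150.65859985351562), 0.052095599472522736)
```

Measured, with sanity checks:
- **File:** handle centre (0.703, 0.051), z ≈ 3 mm, direction 79°.
- **Stone:** (0.540, −0.117). **Loupe:** (0.540, −0.001). **Pebble:** (0.432, −0.076).
- **Torch:** (0.445, 0.080), head at 104 mm.
- **Trays:** three_tray origin (0.534, 0.327) and two_tray origin (0.509, −0.311), yaw about 0. The slot-to-short-compartment spacing is 65 mm, as given.

Now the file.

```bash
cat > arm.py <<'E'
from bench import ctrl
import numpy as np
T3=np.array([.5343,.3272]);T2=np.array([.5091,-.3105])
def best(p,deg):
    """tool-down orientation closing along deg (mod 180), the one with the smaller wrist travel"""
    q=np.array(ctrl.current_q());o=[]
    for a in np.radians([deg,deg+180]):
        c,s=np.cos(a),np.sin(a);R=np.array([[-s,c,0],[c,s,0],[0,0,-1.]])
        j=ctrl.ik(p,R)
        if j is not None: o.append((np.abs(np.array(j)-q).max(),R))
    return min(o,key=lambda t:t[0])[1]
def over(xy,deg,z=.2):
    p=[*xy,z];ctrl.goto(p,best(p,deg))
def pick(xy,deg,z,mm,zt=.2,zl=.2):
    over(xy,deg,zt);ctrl.command_gripper(mm/91)
    hit=ctrl.move_l([*xy,z],.2,contact_N=12)
    ctrl.command_gripper(0.);print("hit",hit,"tip",ctrl.current_tool_pos(),"width mm %.1f"%(91*ctrl.current_grip_width()))
    ctrl.move_l([*xy,zl],.2);print("lifted: width %.1f force %.1f t %.1f"%(91*ctrl.current_grip_width(),ctrl.current_grasp_force(),ctrl.current_t()))
def place(xy,deg,z,extra,zt=.2):
    over(xy,deg,zt);ctrl.move_l([*xy,z+.03],.25)
    hit=ctrl.move_l([*xy,z],.06,contact_N=6);print("hit",hit,"tip",ctrl.current_tool_pos())
    ctrl.command_gripper(ctrl.current_grip_width()+extra/91);ctrl.move_l([*xy,zt],.2);print("t %.1f"%ctrl.current_t())
E
python3 - <<'E'
from arm import *
pick((.703,.0505),-11.1,.003,40)
from vis import *
cv2.imwrite("pics/side1.png",ctrl.read_camera("side")[150:330,170:410].repeat(3,0).repeat(3,1))
E
```

```text
hit False tip [0.70317619 0.05046624 0.00330356] width mm 10.9
lifted: width 11.0 force 30.0 t 6.8
```

View pics/side1.png

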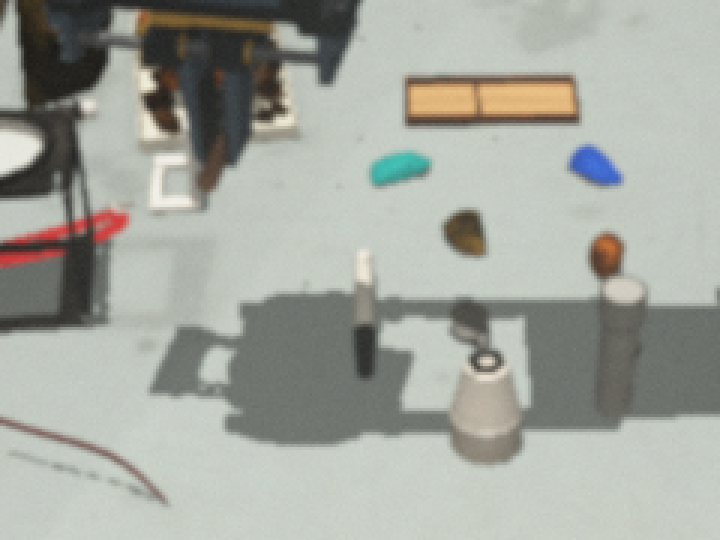

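The file is held: the handle shows between the fingers at (210, 165), grip width 11 mm. Placing it in the slot.

Run:
```python
from arm import *
x0=np.array(ctrl.current_eef_rot())[:2,0]
s=np.sign(x0@[.192,.981])              # handle direction = s * tool x
c=T3+[0,.0375]
R=best([*c,.2],90)
h=s*R[0,0]; xy=c+[.038*np.sign(h),0]; print("handle dir x",h,xy)
ctrl.goto([*xy,.2],R);ctrl.move_l([*xy,.035],.25)
hit=ctrl.move_l([*xy,.0065],.05,contact_N=6);print("hit",hit,ctrl.current_tool_pos(),ctrl.current_contact_force())
ctrl.command_gripper(ctrl.current_grip_width()+6/91)
ctrl.move_l([*xy,.2],.2);print(ctrl.current_t())
over((.540,-.117),2.6)
from vis import *
a=ctrl.read_camera("top")[195:325,110:290];cv2.imwrite("pics/top2.png",cv2.resize(a,None,fx=4,fy=4,interpolation=cv2.INTER_CUBIC))
```

```text
handle dir x -1.0 [0.4963 0.3647]
hit True [0.49586503 0.36445825 0.00609625] [-0.6090203  -0.68770435  8.33623238]
11.0917
```

View pics/top2.png

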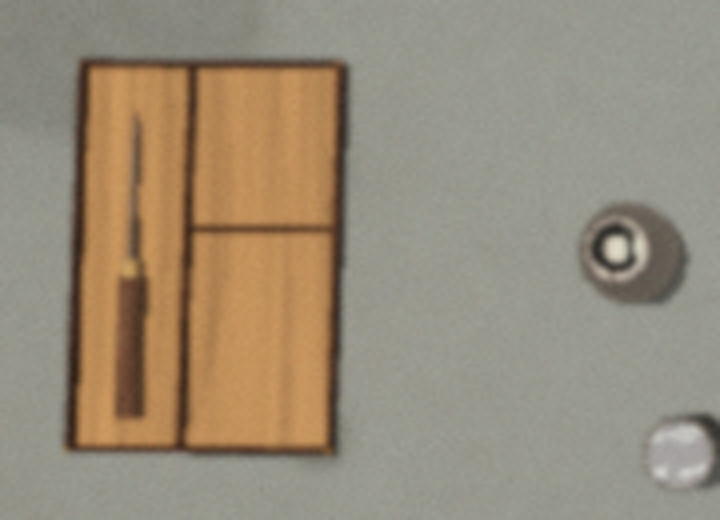

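The file lies in the slot (handle at (130, 345), blade tip at (137, 115)), clear of all walls. Next the stone, then the loupe.

Run:
```python
from arm import *
pick((.540,-.117),2.6,.003,60)
place(T3+[-.0415,-.0275],0,.0065,14)
pick((.5403,-.0024),25,.003,52)
from vis import *
f=lambda a:cv2.resize(a,None,fx=4,fy=4,interpolation=cv2.INTER_CUBIC)
cv2.imwrite("pics/top3.png",f(ctrl.read_camera("top")[195:325,110:290]))
```

```text
hit False tip [ 0.54006646 -0.11702072  0.0031974 ] width mm 30.2
lifted: width 29.6 force 29.2 t 16.8
hit True tip [0.49223465 0.29951175 0.0058175 ]
t 21.2
hit False tip [ 0.54065956 -0.00241306  0.0033422 ] width mm 24.8
lifted: width 25.2 force 30.0 t 25.6
```

View pics/top3.png

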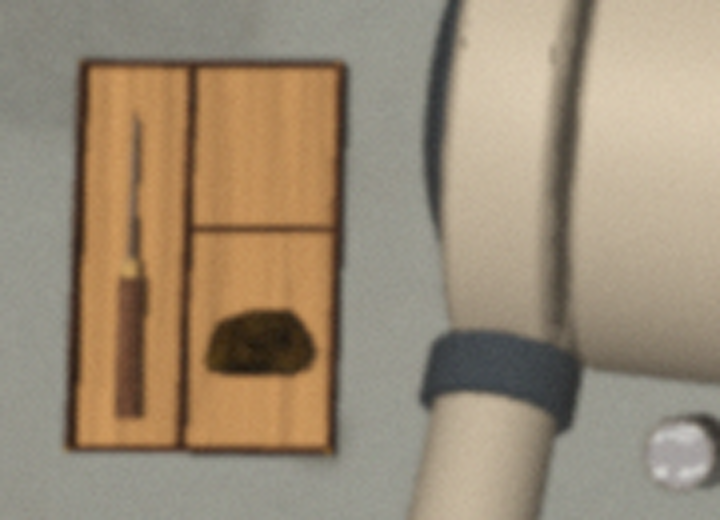

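The stone is flat in the larger compartment at (262, 343), and the loupe is held. Place it and grip the torch.

Run:
```python
from arm import *
place(T3+[.0545,-.0275],0,.0065,12)
pick((.445,.080),0,.045,62,zl=.21)
from vis import *
f=lambda a:cv2.resize(a,None,fx=3,fy=3,interpolation=cv2.INTER_CUBIC)
a=ctrl.read_camera("side");t=ctrl.read_camera("top")
cv2.imwrite("pics/mix4.png",np.hstack([f(t[200:320,120:210]),f(a[120:240,300:450])]))
```

```text
hit True tip [0.58809889 0.2995231  0.00583887]
t 29.6
hit False tip [0.44513983 0.08002148 0.04523895] width mm 31.3
lifted: width 31.1 force 30.0 t 33.7
```

View pics/mix4.png

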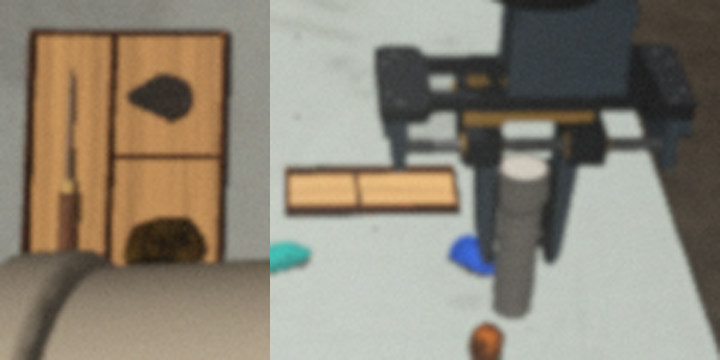

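The left half shows the loupe in the smaller compartment at (162, 97), clear of walls. The right half shows the torch held straight between the fingers at (520, 235). I'll place the torch. I'll then place the pebble gripping along world y, so the wide gripper body stays clear of the standing torch, with fingertips above the wall tops.

Run:
```python
from arm import *
place(T2+[.0435,0],0,.0462,14,zt=.21)
pick((.4322,-.0762),0,.0095,52)
from vis import *
f=lambda a:cv2.resize(a,None,fx=3,fy=3,interpolation=cv2.INTER_CUBIC)
a=ctrl.read_camera("side");t=ctrl.read_camera("top")
cv2.imwrite("pics/mix5.png",np.hstack([f(t[190:330,440:540]),f(a[100:240,290:440])]))
```

```text
hit True tip [ 0.55222512 -0.31039531  0.04733538]
t 37.9
hit False tip [ 0.43245813 -0.07627475  0.00976374] width mm 24.0
lifted: width 23.6 force 29.8 t 42.0
```

View pics/mix5.png

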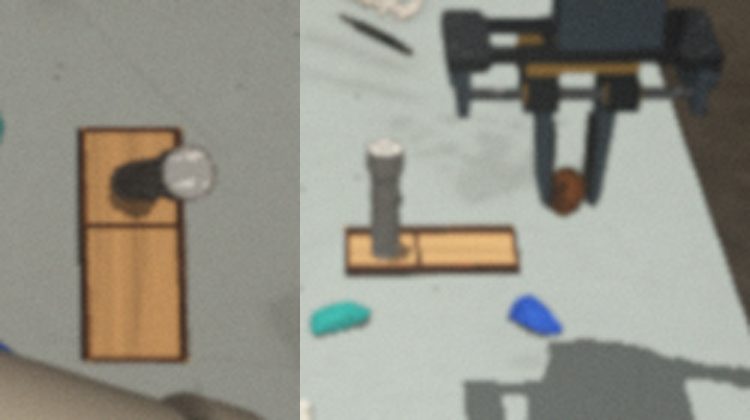

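The torch stands upright in the square compartment, foot at (385, 250) in the right half. The pebble is held at (568, 190). Placing it now.

Run:
```python
from arm import *
place(T2+[-.0345,0],90,.0120,16)
over((.40,-.05),0,.3)
from vis import *
f=lambda a:cv2.resize(a,None,fx=3,fy=3,interpolation=cv2.INTER_CUBIC)
a=ctrl.read_camera("side");t=ctrl.read_camera("top")
cv2.imwrite("pics/top6.png",t);cv2.imwrite("pics/mix6.png",np.hstack([f(t[190:330,440:540]),f(a[100:240,290:440])]))
cv2.imwrite("pics/side6.png",a)
```

```text
hit True tip [ 0.47436654 -0.31055768  0.01231825]
t 46.0
```

View pics/mix6.png

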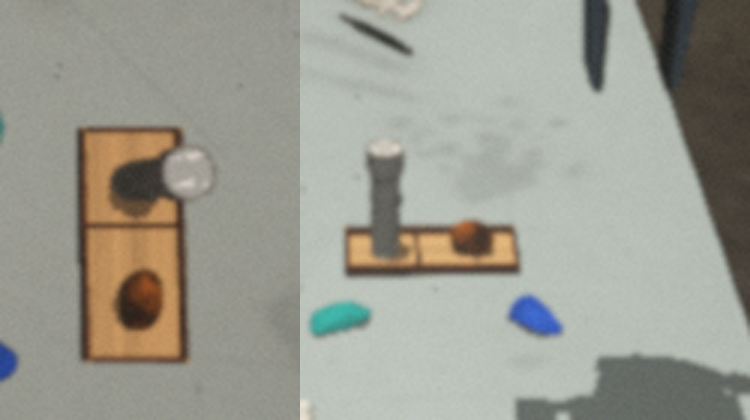

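View pics/side6.png

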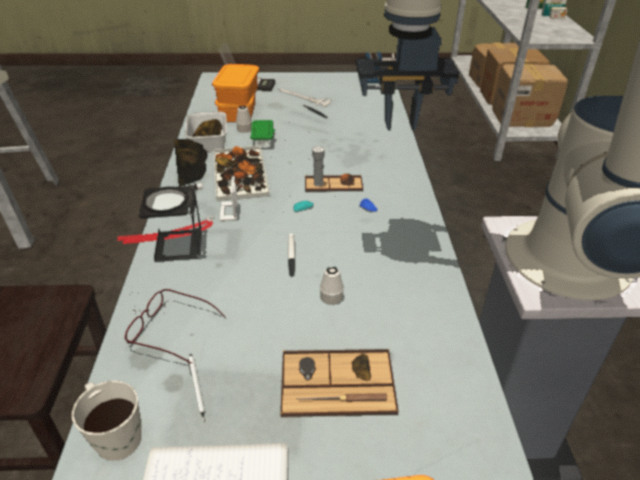

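In the final views all five things lie inside their compartments: loupe (307, 368), stone (361, 366), file (342, 397), torch (318, 168) and pebble (346, 180). The cone (332, 285), marker (291, 255) and both look-alikes are where they were. Handing in.

```bash
python3 -c "
from bench import ctrl
print(ctrl.current_t(),ctrl.sign_off())"
```

```text
the job is handed in; nothing more can be done
47.2583 None
```

Both kits are made up as asked and the job was handed in at 47 s of the 128 s allowed; the last pictures show all five things inside their compartments, with the cone, marker and look-alikes where they were.

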